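# Close and secure the tracing light box

## Task

A design sheet lies on the tracing light box. Swing the black hold-down frame down until it lies fully shut on the box; only then turn both orange turnbuttons so that each points square across the frame's front rail and holds it. Leave the ink caps standing on the box and the other things on the table where they are.

Things in the scene. Friction and masses are not known exactly. Their poses are not given: they have to be found in the camera images.
- lightbox: grey tracing light box, fixed to the table, 260 (x) x 300 (y) x 45 mm high; origin at the centre of its underside on the table, x from its front (the turnbutton side, towards the robot) to its hinge side, z up. The flat top is 45 mm above the table; a ledge 40 mm deep along its front carries the two turnbuttons and two ink caps
- frame (a joint): opening angle of the black hold-down frame: 0 = fully shut, lying on the box; grows as its front edge rises; starts at about 0.5 to 1.0. A stiff hinge (0.45 N m friction) keeps it where it is left; some 2 to 3 N on its front rail moves it; it stops at 0
- frame_hinge (a point): middle of the frame's hinge line, which runs along the light box's y at light box coordinates (100, 0, 45.5) mm
- frame_edge (a point): middle of the upper face of the frame's front rail, 172.5 mm from the hinge line along the frame and 12 mm above the frame's underside. Frame: 190 mm from hinge line to front edge, 260 mm wide (y), 12 mm thick, front rail 35 mm deep, with a clear rigid pane in its window; z axis is normal to the upper face, x axis runs from the front edge to the hinge. Shut, its upper face is 57.5 mm above the table
- left_button (a joint): angle of the left turnbutton (the one on the +y side of the light box) about its vertical pivot: 0 = points square across the frame's front rail (along the light box's +x), fully turned in; positive = anticlockwise from above; starts parked at about +1.35 to +2.0, pointing outward to +y. Turns freely from -2.3 to 2.3 with no stop or click at 0; light friction (about 0.05 N m, some 1.5 N at the fin) keeps it where it is left
- left_pivot (a point): top of the left turnbutton's pivot, at light box coordinates (-110, 100, 66.5) mm. The turnbutton is an orange bar 14 mm wide, 8 mm thick, reaching 50 mm from the pivot (8 mm behind it), its underside 58.5 mm above the table (1 mm above the closed frame's top)
- left_fin (a point): centre of the upright orange fin on the left turnbutton, by which it is pushed round: 34 mm from the pivot, fin 30 mm long (along the bar, 19 to 49 mm from the pivot), 8 mm thick, standing 18 mm above the bar, from 66.5 to 84.5 mm above the table; x axis along the bar away from the pivot, z up
- right_button (a joint): angle of the right turnbutton (the one on the -y side of the light box) about its vertical pivot: 0 = points square across the frame's front rail (along the light box's +x), fully turned in; positive = anticlockwise from above; starts parked at about -1.35 to -2.0, pointing outward to -y. Turns freely from -2.3 to 2.3 with no stop or click at 0; light friction (about 0.05 N m, some 1.5 N at the fin) keeps it where it is left
- right_pivot (a point): top of the right turnbutton's pivot, at light box coordinates (-110, -100, 66.5) mm. The turnbutton is an orange bar 14 mm wide, 8 mm thick, reaching 50 mm from the pivot (8 mm behind it), its underside 58.5 mm above the table (1 mm above the closed frame's top)
- right_fin (a point): centre of the upright orange fin on the right turnbutton, by which it is pushed round: 34 mm from the pivot, fin 30 mm long (along the bar, 19 to 49 mm from the pivot), 8 mm thick, standing 18 mm above the bar, from 66.5 to 84.5 mm above the table; x axis along the bar away from the pivot, z up
- ink_cap_a: small grey ink cap with black ink, 20 mm across, 14 mm high, standing on the front ledge of the light box between the turnbuttons; origin at the centre of its underside
- ink_cap_b: second ink cap, same size, on the same ledge; origin at the centre of its underside
- scissors: orange-handled scissors lying on the table to the robot's right, 170 mm long, 12 mm high; origin at table level near the middle
- sharpener: small green sharpener, 26 x 16 x 13 mm, on the table; origin at the centre of its underside
- cup: white plastic cup, 72 mm across, 85 mm high, on the table to the robot's left; origin at the centre of its underside
- tape_roll: blue roll, 80 mm across, 24 mm high, on the table to the robot's left; origin at the centre of its underside
- marker: white marker with a black cap, 145 mm long, 15 mm thick, lying on the table to the robot's left; origin at table level near its middle

How it is judged:
By the outcome, as a careful person would: the job done as asked, in the order asked, and still so for the second after the job is handed in, with the robot touching nothing.
It also fails if it takes over 64 s, if anything falls off the work surface, if the arm or the gripper's body presses on something with over 40 N, if the wrist force passes 120 N, or if a joint passes its speed limit or range.

## Robot

A 7-joint arm with a two-finger parallel gripper is mounted at the origin on the work surface. World frame = base frame: x ahead of the robot, y to its left, z up, the work surface at z = 0. Lengths are in m, angles in degrees, forces in N, time in s.
With the tool pointing down it reaches from about 0.4 to 0.85 m from the base axis. Payload 10.4 kg.
Tool frame: the origin (TCP) lies between the finger pads; the fingertips stand 22 mm ahead of it and the grasp point (between the pads) lies 3 mm ahead of it; z points along the fingers, y is the direction in which the jaws open and shut (so a half turn about z gives the same grasp; the last joint's range is limited). The gripper opens to 87 mm and grips with 3 to 60 N. Pads are 19 mm wide; open, the fingers measure 117 mm over their backs; the gripper's body (75 mm by 190 mm) begins 51 mm behind the grasp point.
Start: joints at [73.533, 19.034, -3.707, 83.658, 1.238, 77.344, -5.071], TCP at [0.164, -0.603, 0.245] pointing down, gripper open.
Joint ranges: [-148.97, 148.97], [-28.65, 121.19], [-84.17, 76.75], [9.2, 138.47], [-72.65, 252.65], [3.7, 117.97], [-149.18, 149.18]. Speed limits (degrees/s): [127.2, 127.2, 159.86, 159.86, 180, 180, 180].

## Interface

Orientations are given as a 3x3 rotation matrix whose columns are the frame's x, y, z axes.
In Python, from workcell import get_state, camera, sign_off gives the robot as it stands.
- The arm moves only by the tool step_arm, never from a script. Its arguments are lists of equal length, an entry for each row: "translation": the shift along the tool's x, y, z in mm, a list of three; "yaw": the turn about the tool's z in degrees. A call has 1 to 12 rows; each row is the pose to reach, as a shift and turn from the pose measured when the call began, along the tool's axes at that moment; what a row does not reach only later rows make up. A row lasts 1/10 s, in which the tool goes at most 50 mm and 8.59 degrees, less where a joint would pass 70% of its speed; a pose out of reach is approached as far as the arm can. A call with a gripper value outside its range is refused whole. "grip" is the gripper's target within -1 to 1 (fully open at 1, half-way at 0, shut at -1), set as the call begins (left out, the last holds). The fingers move at their own pace and stop on an object; "grip_force" is the grip in N (left out, the last holds). Time passes only in rows, so rows that repeat a pose let the fingers close. It gives the time, the measured TCP pose, the force and the opening at its end, in the units of the state.
- get_state(): the state, without advancing time (a new reading comes with each control period).
- camera(name): name is "scene" or "top" or "wrist"; returns a dict with "frame" (400x640x3 uint8, blue, green, red), "intrinsics" (3x3 intrinsics, pixels), "camera_from_world" (4x4, takes a point from world to camera coordinates). Camera axes: x right, y up, looking along -z (the intrinsics and any distortion apply to the point x, -y, -z); pixel columns grow to the right and rows downward; lengths in m; the calibration is good to about 2 mm. A picture is of the moment at which its call begins. There is no depth.
- sign_off(): hands the job in, once; it reports no verdict.
The state is a dict: "clock": time; "qpos": joint angles; "joint_velocities": joint speeds; "joint_torque": joint torques, N m; "eef_pos": TCP position; "eef_rot": TCP orientation; "contact_force": force on the tool from outside, world axes, zero at the start; "ft_torque": the same for the moment, N m; "gripper_width": finger opening in m.
Only numpy, scipy, OpenCV 4.12 (cv2) and the standard library are available. Lean on these libraries where they do the work, as an engineer would, in place of code of your own. Each camera call takes 0.05 s, during which the arm holds its last target. There are 200 camera calls.

## Working session

There is one attempt and no reset: what is moved stays moved. The work goes in short steps, Python scripts to look and compute and a tool call to move; the robot and the scene stay as the last step left them, time stands still between calls to the robot, and variables do not carry over. Pictures are saved under pics/ and viewed, about 8 in all and at most 12, crops included, and the job is handed in when it is done.

Besides the shell and the picture viewer there is one more tool, called after "Emit:" as name(argument=value, ...), one argument or row to a line, values as JSON. step_arm: Moves the arm, as the interface text tells. Its arguments: {"type":"object","properties":{"translation":{"type":"array"},"yaw":{"type":"array"},"grip":{"type":"number"},"grip_force":{"type":"number"}},"required":["translation","yaw"]}

```bash
mkdir -p pics; python3 - <<'E'
from workcell import get_state,camera
import cv2,numpy as np,pickle
s=get_state();print(s)
for n in("scene","top"):
    c=camera(n);cv2.imwrite(f"pics/{n}0.png",c["frame"]);pickle.dump(c,open(f"{n}0.pkl","wb"));print({k:v for k,v in c.items() if k!="frame"})
E
```

```text
{'clock': 0.0, 'qpos': array([73.53571067, 19.07186248, -3.70624582, 83.70546403,  1.23756206,
       77.3441605 , -5.0704625 ]), 'joint_velocities': array([-0.09876065, -0.01915773,  0.07987927,  0.00773178, -0.04143887,
        0.00860292, -0.03747057]), 'joint_torque': array([ 1.10611763e-03, -6.23245597e+01,  2.50128529e-02, -3.89888227e+01,
       -6.14255201e-02,  3.96992464e-02,  9.35988123e-05]), 'eef_pos': array([ 0.16344013, -0.60288073,  0.24375962]), 'eef_rot': array([[ 9.65153350e-01,  2.61684576e-01, -4.40644784e-04],
       [ 2.61684937e-01, -9.65152401e-01,  1.35513004e-03],
       [-7.06727421e-05, -1.42321840e-03, -9.99998985e-01]]), 'contact_force': array([-0.90317655, -0.4044948 ,  0.0716492 ]), 'ft_torque': array([ 0.00670577, -0.05028114, -0.00867176]), 'gripper_width': 0.08715245300044151}
{'intrinsics': array([[473.24811452,   0.        , 311.00353644],
       [  0.        , 473.24811452, 198.10455921],
       [  0.        ,   0.        ,   1.        ]]), 'camera_from_world': array([[-0.6336835 ,  0.77357096,  0.00576136,  0.36014293],
       [-0.61114421, -0.50516722,  0.60935116,  0.27803415],
       [ 0.47428681,  0.38261475,  0.79287955, -1.79192111],
       [ 0.        ,  0.        ,  0.        ,  1.        ]])}
{'intrinsics': array([[378.55184713,   0.        , 322.38935004],
       [  0.        , 378.55184713, 194.47501532],
       [  0.        ,   0.        ,   1.        ]]), 'camera_from_world': array([[ 0.022993  , -0.9995599 ,  0.0187439 , -0.01364771],
       [ 0.99593486,  0.02453487,  0.08667056, -0.56350635],
       [-0.08709229,  0.01667489,  0.99606068, -0.99328028],
       [ 0.        ,  0.        ,  0.        ,  1.        ]])}
```

View pics/top0.png

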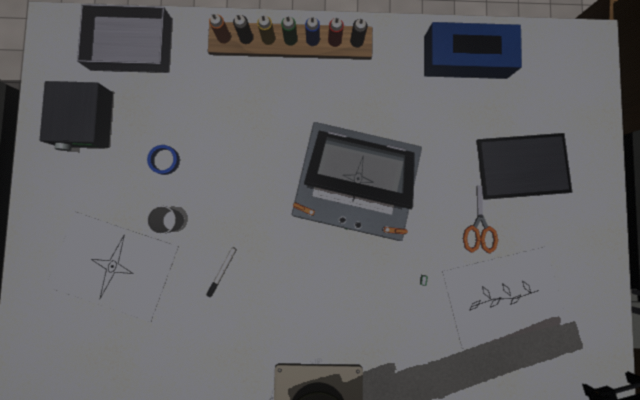

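View pics/scene0.png

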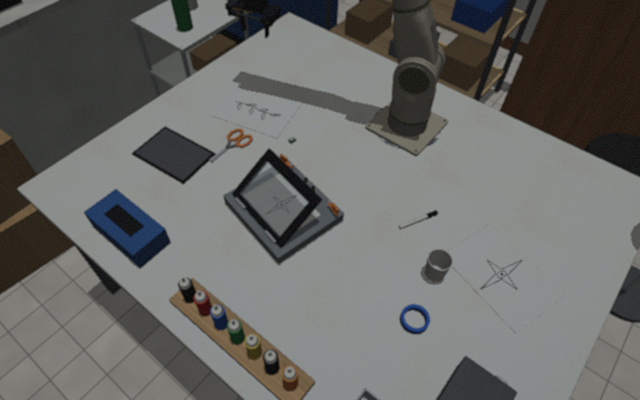

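The top picture shows the box, with its top corners near (317,123), (420,146), (402,240) and (293,215). The buttons are near (303,209) and (396,231), and the caps near (343,220) and (359,225). The scene picture shows the frame open. I'll zoom both for accurate pixels.

```bash
python3 - <<'E'
import cv2,numpy as np
a=cv2.imread("pics/top0.png")[115:247,285:430];b=cv2.imread("pics/scene0.png")[140:265,215:350]
f=lambda i,k:cv2.convertScaleAbs(cv2.resize(i,None,fx=k,fy=k,interpolation=cv2.INTER_CUBIC),alpha=1.6,beta=15)
a=cv2.resize(f(a,4),(580,528));cv2.imwrite("pics/topz.png",a);cv2.imwrite("pics/scenez.png",f(b,4))
E
```

```text
(no output)
```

View pics/topz.png

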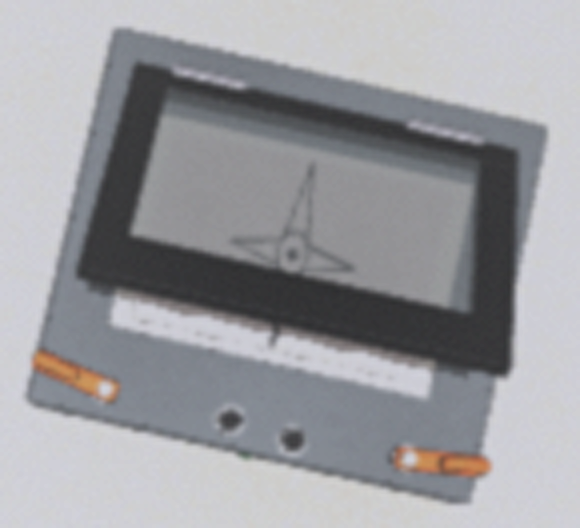

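View pics/scenez.png

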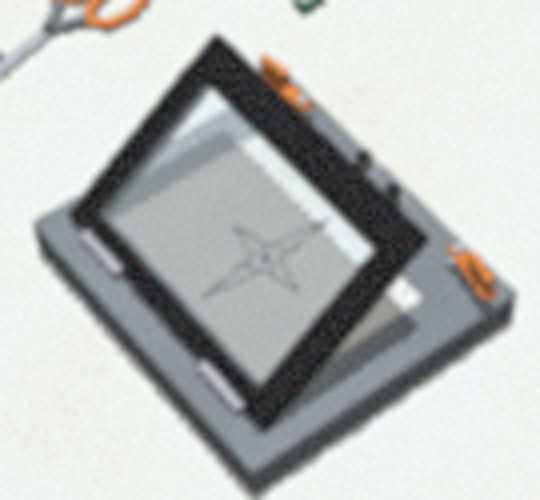

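The top zoom shows the box corners, white pivots at (107,388) and (408,458), both buttons parked and the caps between them. The scene zoom shows the frame's front corners at (215,35) and (425,240). Next I fit the pose.

```bash
cat >h.py <<'E'
import numpy as np,pickle
from scipy.optimize import least_squares
def proj(c,P):
    P=np.atleast_2d(P);q=P@c["camera_from_world"][:3,:3].T+c["camera_from_world"][:3,3]
    K=c["intrinsics"];return np.c_[K[0,0]*q[:,0]/-q[:,2]+K[0,2],K[1,1]*-q[:,1]/-q[:,2]+K[1,2]]
def b2w(p,L):
    L=np.atleast_2d(L);c,s=np.cos(p[2]),np.sin(p[2]);return np.c_[p[0]+c*L[:,0]-s*L[:,1],p[1]+s*L[:,0]+c*L[:,1],L[:,2]]
def backproj(c,uv,z):
    K=c["intrinsics"];R=c["camera_from_world"][:3,:3];t=c["camera_from_world"][:3,3]
    d=R.T@np.array([(uv[0]-K[0,2])/K[0,0],-(uv[1]-K[1,2])/K[1,1],-1]);o=-R.T@t;return o+d*(z-o[2])/d[2]
def fr(th,d,y,h): # frame point
    return [.1-d*np.cos(th)+h*np.sin(th)*1.0,y,.0455+d*np.sin(th)+h*np.cos(th)]
E
python3 - <<'E'
from h import *
T=pickle.load(open("top0.pkl","rb"));S=pickle.load(open("scene0.pkl","rb"))
tz=lambda a:np.array(a)/4+[285,115]-.4; sz=lambda a:np.array(a)/4+[215,140]-.4
H=.045
boxT=[(.13,.15,H),(.13,-.15,H),(-.13,-.15,H),(-.13,.15,H),(-.11,.1,.0665),(-.11,-.1,.0665)]
uT=tz([(115,28),(548,125),(470,503),(28,403),(107,388),(408,458)])
boxS=[(.13,-.15,H),(.13,.15,H),(-.13,.15,H)];uS=sz([(38,225),(255,472),(515,295)])
fS=sz([(215,35),(425,240)]);fT=tz([(78,275),(507,374)])
def res(p):
    th=p[3]
    r=[proj(T,b2w(p,boxT))-uT,proj(S,b2w(p,boxS))-uS,
       proj(S,b2w(p,[fr(th,.19,-.13,.012),fr(th,.19,.13,.012)]))-fS,
       proj(T,b2w(p,[fr(th,.19,.13,.006),fr(th,.19,-.13,.006)]))-fT]
    return np.concatenate(r).ravel()
f=least_squares(res,[.6,-.07,-.25,.7],loss="soft_l1");p=f.x;print(p,np.degrees(p[2]));print(res(p).reshape(-1,2).round(1))
np.save("p.npy",p)
for n,y,uv in(("L",.1,(38,358)),("R",-.1,(487,466))):
    w=backproj(T,tz(uv),.0665 if n=="L" else .0665);pv=b2w(p,[-.11,y,.0665])[0];d=w-pv
    print(n,pv,"len",np.hypot(d[0],d[1]),"ang",np.degrees(np.arctan2(d[1],d[0])-p[2]))
for uv in((230,419),(292,439)):
    w=backproj(T,tz(uv),.059);print("cap",w, (w[:2]-p[:2])@np.array([[np.cos(p[2]),-np.sin(p[2])],[np.sin(p[2]),np.cos(p[2])]]))
print("edge",b2w(p,fr(p[3],.1725,0,.012)))
E
```

```text
[ 0.60302267 -0.09064625 -0.20011112  0.60135134] -11.465522774853094
[[-0.6 -1.1]
 [ 0.4 -0.5]
 [ 0.2  0.3]
 [-1.  -0.2]
 [-0.6  0. ]
 [ 0.2 -0.2]
 [-2.3 -1. ]
 [-0.8  0.2]
 [ 0.7 -0.9]
 [-0.1 -0.9]
 [ 0.4 -1.2]
 [-0.8  0.2]
 [ 0.3  0.1]]
L [0.51509559 0.02922381 0.0665    ] len 0.047042492099253375 ang 78.55382769433078
R [ 0.47533995 -0.16678509  0.0665    ] len 0.050584795411928604 ang -83.48425202426536
cap [ 0.49738145 -0.05208792  0.059     ] [-0.11119764  0.01678971]
cap [ 0.4854246  -0.09241963  0.059     ] [-0.11489882 -0.02511393]
edge [[ 0.56828052 -0.08359965  0.15298799]]
```

Emit:
step_arm(
  translation=[
    [527,-395,25],
    [527,-395,25],
    [527,-395,25],
    [527,-395,25],
    [527,-395,25],
    [527,-395,25],
    [527,-395,25],
    [527,-395,25],
    [527,-395,25],
    [527,-395,25],
    [527,-395,25],
    [527,-395,25],
  ],
  yaw=[2,4,7,10,13,16,19,22,24,26,26.7,26.7],
  grip=-1,
  grip_force=20,
)

```text
clock: 1.3
eef_pos: [0.533, -0.1287, 0.2214]
eef_rot: [[0.98, -0.201, -0.001], [-0.201, -0.98, 0.001], [-0.001, -0.001, -1.0]]
contact_force: [0.3, -1.4, 0.7]
gripper_width: 0.0028
```

Emit:
step_arm(
  translation=[
    [28,-51,0],
    [28,-51,15],
    [28,-51,30],
    [28,-51,30],
    [28,-51,30],
  ],
  yaw=[0,0,0,0,0],
)

```text
clock: 1.8
eef_pos: [0.5697, -0.0863, 0.191]
eef_rot: [[0.979, -0.203, -0.002], [-0.203, -0.979, 0.0], [-0.002, -0.0, -1.0]]
contact_force: [0.3, 0.3, -0.9]
gripper_width: 0.0004
```

```bash
python3 - <<'E'
from workcell import *
from h import *
s=get_state();p=np.load("p.npy");e=s["eef_pos"];tip=e+.022*s["eef_rot"][:,2]
c,sn=np.cos(p[2]),np.sin(p[2]);d=tip[:2]-p[:2];bx=[c*d[0]+sn*d[1],-sn*d[0]+c*d[1]]
print("tip box",bx,tip[2],s["contact_force"],np.degrees(np.arctan2(s["eef_rot"][1,0],s["eef_rot"][0,0]))-np.degrees(p[2]))
dd=.168
for th in np.r_[np.arange(.6,-.01,-.1)]:
    q=fr(th,dd,0,.012);print(th.round(2),"tool shift mm",((q[0]-bx[0])*1e3).round(1),((tip[2]-q[2])*1e3).round(1))
E
```

```text
tip box [np.float64(-0.03359509880854357), np.float64(-0.0024113848085421333)] 0.1689984978358243 [ 0.28582266  0.34867324 -0.88586588] -0.26204675026209046
0.6 tool shift mm 1.7 18.7
0.5 tool shift mm -8.1 32.4
0.4 tool shift mm -16.5 47.0
0.3 tool shift mm -23.4 62.4
0.2 tool shift mm -28.7 78.4
0.1 tool shift mm -32.4 94.8
0.0 tool shift mm -34.4 111.5
```

Emit:
step_arm(
  translation=[
    [5,0,12],
    [0,0,24],
    [-4,0,32],
    [-9,0,40],
    [-13,0,47],
    [-16,0,55],
    [-20,0,63],
    [-23,0,71],
    [-25,0,79],
    [-27,0,87],
    [-29,0,95],
    [-30,0,102],
  ],
  yaw=[0,0,0,0,0,0,0,0,0,0,0,0],
)

```text
clock: 3.0
eef_pos: [0.54, -0.0801, 0.0884]
eef_rot: [[0.979, -0.203, -0.002], [-0.203, -0.979, 0.001], [-0.002, -0.0, -1.0]]
contact_force: [0.2, 0.0, 1.0]
gripper_width: 0.0003
```

Emit:
step_arm(
  translation=[
    [-1,0,3],
    [-2,0,6],
    [-2,0,9],
    [-2,0,10],
    [-2,0,10],
  ],
  yaw=[0,0,0,0,0],
)

```text
clock: 3.5
eef_pos: [0.5379, -0.0796, 0.0798]
eef_rot: [[0.979, -0.203, -0.002], [-0.203, -0.979, -0.0], [-0.002, 0.001, -1.0]]
contact_force: [-7.7, 1.4, 18.7]
gripper_width: 0.0008
```

Emit:
step_arm(
  translation=[
    [0,0,-20],
    [0,0,-50],
    [0,-20,-80],
    [-10,-50,-90],
    [-20,-80,-90],
    [-30,-110,-90],
    [-38,-135,-90],
    [-38,-135,-90],
    [-38,-135,-90],
    [-38,-135,-90],
    [-38,-135,-90],
    [-38,-135,-90],
  ],
  yaw=[0,0,-8,-16,-24,-32,-40,-48,-56,-64,-72,-78],
  grip=-0.4,
)

```text
clock: 4.7
eef_pos: [0.5281, 0.0602, 0.1696]
eef_rot: [[0.397, 0.918, -0.003], [0.918, -0.397, -0.0], [-0.001, -0.003, -1.0]]
contact_force: [0.1, 0.6, 0.4]
gripper_width: 0.0261
```

```bash
python3 - <<'E'
from workcell import *
import cv2,numpy as np,pickle
s=get_state();print(s["qpos"].round(),s["eef_pos"],s["contact_force"],s["gripper_width"])
f=lambda i,k:cv2.convertScaleAbs(cv2.resize(i,None,fx=k,fy=k,interpolation=cv2.INTER_CUBIC),alpha=1.6,beta=15)
o=[]
for n in("wrist","scene"):
    c=camera(n);pickle.dump(c,open(f"{n}1.pkl","wb"))
    o.append(c["frame"])
w=cv2.resize(f(o[0],1),(640,400));
cv2.imwrite("pics/w1.png",w)
cv2.imwrite("pics/s1.png",f(o[1][130:270,210:360],4))
E
```

```text
[ 28.  16. -45. 101.  12.  68. -44.] [0.52810842 0.06022997 0.16956919] [0.08128266 0.64291642 0.3920704 ] 0.02611685609231948
```

View pics/w1.png

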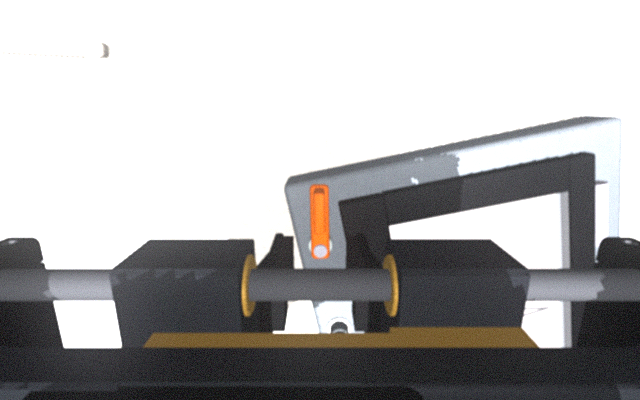

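View pics/s1.png

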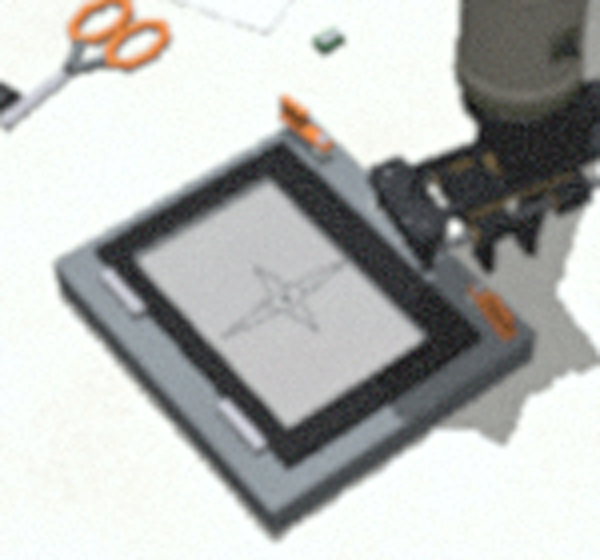

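The wrist picture shows the left button with its pivot at (321,251) and its far end at (318,185). The scene crop shows the frame lying shut on the box. I'll measure from the wrist view.

```bash
python3 - <<'E'
from workcell import get_state
from h import *
import cv2
W=pickle.load(open("wrist1.pkl","rb"));p=np.load("p.npy");s=get_state()
print("cam z",(-W["camera_from_world"][:3,:3].T@W["camera_from_world"][:3,3]))
for n,q in(("pivot",[-.11,.1,.0665]),):print(n,proj(W,b2w(p,q)))
pv=backproj(W,(320.5,251),.0665);print(pv)
m=cv2.inRange(cv2.cvtColor(W["frame"],cv2.COLOR_BGR2HSV),(5,140,80),(20,255,255));m[:150]=0;m[265:]=0
ys,xs=np.nonzero(m)
print(xs.min(),xs.max(),ys.min(),ys.max(),len(xs))
for y in range(185,262,8):
    r=xs[ys==y];print(y,r.min() if len(r) else 0,r.max() if len(r) else 0,end=" | ")
# model fit: angle by matching bar/fin outline
best=[]
rot=lambda L,a,o:b2w([o[0],o[1],a],L)
box=lambda x0,x1,y,z0,z1:[(x,yy,z) for x in(x0,x1) for yy in(-y,y) for z in(z0,z1)]
def f(q):
    im=np.zeros(m.shape,np.uint8)
    for b in(box(-.008,.05,.007,.0585,.0665),box(.019,.049,.004,.0665,.0845)):
        u=proj(W,rot(np.array(b),q[2],q[:2]));cv2.fillConvexPoly(im,cv2.convexHull((u*16).astype(np.int32)),255,cv2.LINE_AA,4)
    a=cv2.GaussianBlur(im,(0,0),2).astype(float)-cv2.GaussianBlur(m,(0,0),2);return (a**2).sum()/1e5
from scipy.optimize import minimize
r=minimize(f,[pv[0],pv[1],np.radians(67)],method="Nelder-Mead",options=dict(initial_simplex=[[pv[0],pv[1],1.17],[pv[0]+.004,pv[1],1.17],[pv[0],pv[1]+.004,1.17],[pv[0],pv[1],1.27]]))
print("\nfit",r.x,r.fun,"ang box",np.degrees(r.x[2]-p[2]))
e=s["eef_pos"];x=r.x;fin=x[:2]+.034*np.array([np.cos(x[2]),np.sin(x[2])])
tl=s["eef_rot"].T@np.r_[fin-e[:2],0];print("fin",fin,"shift tool",tl*1e3)
print("pivot via p",b2w(p,[-.11,.1,.0665]))
E
```

```text
cam z [0.55854436 0.12737077 0.30982464]
pivot [[319.17917524 251.93769995]]
[0.51631438 0.02952948 0.0665    ]
246 394 185 264 1167
185 312 326 | 193 310 328 | 201 310 328 | 209 311 328 | 217 311 328 | 225 311 328 | 233 311 328 | 241 312 328 | 249 312 328 | 257 313 327 | 
fit [0.51668965 0.03064392 1.18335906] 132.26794 ang box 79.26700277900494
fin [0.52953542 0.06212385] shift tool [ 2.35209745  0.48423588 -0.00437213]
pivot via p [[0.51509559 0.02922381 0.0665    ]]
```

Emit:
step_arm(
  translation=[
    [1,0,25],
    [2,0.5,50],
    [2,0.5,70],
    [2,0.5,77],
    [2,0.5,77],
    [2,0.5,77],
    [2,0.5,77],
    [2,0.5,77],
  ],
  yaw=[-1,-1,-1,-1,-1,-1,-1,-1],
)

```text
clock: 5.6
eef_pos: [0.5297, 0.0618, 0.0934]
eef_rot: [[0.385, 0.923, -0.002], [0.923, -0.385, -0.0], [-0.001, -0.001, -1.0]]
contact_force: [0.6, -0.3, -0.0]
gripper_width: 0.0259
```

Emit:
step_arm(
  translation=[
    [0,0,0],
    [0,0,0],
    [0,0,0],
    [0,0,0],
  ],
  yaw=[0,0,0,0],
  grip=-1,
  grip_force=6,
)

```text
clock: 6.0
eef_pos: [0.5295, 0.062, 0.0935]
eef_rot: [[0.385, 0.923, -0.002], [0.923, -0.385, -0.0], [-0.001, -0.002, -1.0]]
contact_force: [-0.7, 1.8, 3.0]
gripper_width: 0.0081
```

```bash
cat >arc.py <<'E'
import sys
from workcell import get_state
from h import *
p=np.load("p.npy");s=get_state();R=s["eef_rot"];e=s["eef_pos"]
side,px,py=float(sys.argv[1]),float(sys.argv[2]),float(sys.argv[3])
yaw=np.arctan2(R[1,0],R[0,0]);print("tool box yaw",np.degrees(yaw-p[2]),"w",s["gripper_width"],s["contact_force"])
d=e[:2]-[px,py];print("rel pivot in tool",(R.T@np.r_[d,0])*1e3,"radius",np.hypot(*d)*1e3)
r=.034
for k in range(1,13):
    a=yaw+(p[2]-yaw)*k/12;t=np.array([px,py])+r*np.array([np.cos(a),np.sin(a)])
    print((R.T@np.r_[t-e[:2],0]*1e3).round(1)[:2],(-np.degrees(a-yaw)).round(1))
E
python3 arc.py 1 .516 .030
```

```text
tool box yaw 78.80614354768714 w 0.008107631620824372 [-0.66443908  1.84521875  2.96630017]
rel pivot in tool [ 3.47709872e+01  1.53839415e-01 -2.85991220e-02] radius 34.771339263693996
[-1.   3.7] 6.6
[-1.7  7.6] 13.1
[-2.8 11.3] 19.7
[-4.3 14.9] 26.3
[-6.2 18.3] 32.8
[-8.5 21.4] 39.4
[-11.1  24.3] 46.0
[-14.1  26.8] 52.5
[-17.3  29. ] 59.1
[-20.8  30.8] 65.7
[-24.4  32.2] 72.2
[-28.2  33.2] 78.8
```

Width 8.1 mm matches the fin, so it is gripped. I turn it along the arc.

Emit:
step_arm(
  translation=[
    [-1,3.7,0],
    [-1.7,7.6,0],
    [-2.8,11.3,0],
    [-4.3,14.9,0],
    [-6.2,18.3,0],
    [-8.5,21.4,0],
    [-11.1,24.3,0],
    [-14.1,26.8,0],
    [-17.3,29,0],
    [-20.8,30.8,0],
    [-24.4,32.2,0],
    [-28.2,33.2,0],
  ],
  yaw=[6.6,13.1,19.7,26.3,32.8,39.4,46,52.5,59.1,65.7,72.2,78.8],
)

```text
clock: 7.2
eef_pos: [0.5497, 0.0226, 0.0936]
eef_rot: [[0.979, -0.203, -0.001], [-0.203, -0.979, -0.001], [-0.001, 0.001, -1.0]]
contact_force: [1.0, -1.4, -0.5]
gripper_width: 0.0081
```

Emit:
step_arm(
  translation=[
    [0,0,0],
    [0,0,0],
  ],
  yaw=[0,0],
)

```text
clock: 7.4
eef_pos: [0.5497, 0.0224, 0.0936]
eef_rot: [[0.98, -0.201, -0.001], [-0.201, -0.98, -0.001], [-0.001, 0.001, -1.0]]
contact_force: [-0.6, -1.2, 1.2]
gripper_width: 0.0079
```

```bash
python3 arc.py 1 .516 .030|head -2
```

```text
tool box yaw -0.10264103467400093 w 0.007864147069912722 [-0.56275703 -1.17891564  1.20755598]
rel pivot in tool [ 3.45366490e+01  6.71352188e-01 -3.31142804e-02] radius 34.54318943394462
```

Emit:
step_arm(
  translation=[
    [0,0,0],
    [0,0,0],
    [0,0,-25],
    [0,0,-55],
    [0,0,-76],
    [0,0,-76],
  ],
  yaw=[0,0,0,0,0,0],
  grip=-0.4,
)

```text
clock: 8.0
eef_pos: [0.5514, 0.0231, 0.1727]
eef_rot: [[0.98, -0.199, 0.004], [-0.199, -0.98, -0.001], [0.004, 0.0, -1.0]]
contact_force: [0.3, 0.6, 0.2]
gripper_width: 0.026
```

Emit:
step_arm(
  translation=[
    [0,30,0],
    [0,60,0],
    [0,90,0],
    [-8,120,0],
    [-15,150,0],
    [-20,180,0],
    [-25,210,0],
    [-30,234,0],
    [-30,234,0],
    [-30,234,0],
    [-30,234,0],
    [-30,234,0],
  ],
  yaw=[7,14,21,28,35,42,49,56,63,70,77,83.5],
)

```text
clock: 9.2
eef_pos: [0.4715, -0.2023, 0.1602]
eef_rot: [[0.184, -0.983, -0.025], [-0.983, -0.184, 0.008], [-0.012, 0.023, -1.0]]
contact_force: [0.4, 0.8, -1.1]
gripper_width: 0.0257
```

```bash
python3 - <<'E'
from workcell import *
from h import *
import cv2
from scipy.optimize import minimize
p=np.load("p.npy");s=get_state();print(s["qpos"].round(),s["eef_pos"])
f=lambda i,k:cv2.convertScaleAbs(cv2.resize(i,None,fx=k,fy=k,interpolation=cv2.INTER_CUBIC),alpha=1.6,beta=15)
W=camera("wrist");pickle.dump(W,open("wrist2.pkl","wb"));cv2.imwrite("pics/w2.png",f(W["frame"],1))
m=cv2.inRange(cv2.cvtColor(W["frame"],cv2.COLOR_BGR2HSV),(5,140,80),(20,255,255));m[:150]=0;m[265:]=0;m[:,:290]=0;m[:,350:]=0
box=lambda x0,x1,y,z0,z1:[(x,yy,z) for x in(x0,x1) for yy in(-y,y) for z in(z0,z1)]
def g(q):
    im=np.zeros(m.shape,np.uint8)
    for b in(box(-.008,.05,.007,.0585,.0665),box(.019,.049,.004,.0665,.0845)):
        u=proj(W,b2w(q,np.array(b)));cv2.fillConvexPoly(im,cv2.convexHull((u*16).astype(np.int32)),255,cv2.LINE_AA,4)
    return ((cv2.GaussianBlur(im,(0,0),2).astype(float)-cv2.GaussianBlur(m,(0,0),2))**2).sum()/1e5
pv=b2w(p,[-.11,-.1,.0665])[0];a=p[2]-1.457
r=minimize(g,[pv[0],pv[1],a],method="Nelder-Mead",options=dict(initial_simplex=[[pv[0],pv[1],a],[pv[0]+.004,pv[1],a],[pv[0],pv[1]+.004,a],[pv[0],pv[1],a+.1]]))
x=r.x;fin=x[:2]+.034*np.array([np.cos(x[2]),np.sin(x[2])])
R=s["eef_rot"];print("fit",x,r.fun,"pv",pv,"box ang",np.degrees(x[2]-p[2]),"tool ang",np.degrees(np.arctan2(R[1,0],R[0,0])-p[2]),"shift",R.T@np.r_[fin-s["eef_pos"][:2],0]*1e3)
E
```

```text
[   4.   10.   15.  106.   -3.   66. -149.] [ 0.47151117 -0.20231894  0.16024154]
fit [ 0.47561865 -0.16546562 -1.64549649] 147.6976 pv [ 0.47533995 -0.16678509  0.0665    ] box ang -82.81448118203048 tool ang -67.9180750015874 shift [-2.60822896 -2.08647674 -0.01669704]
```

View pics/w2.png

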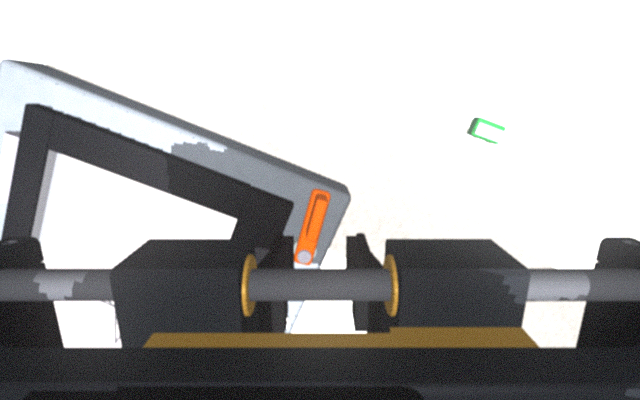

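The wrist picture shows the right button from its pivot at (305,257) to its end at (320,192). The last joint is at its range end, so I'll turn back the other way and use the half-turn grasp.

Emit:
step_arm(
  translation=[
    [0,0,0],
    [0,0,-3],
    [0,0,-5],
    [0,0,-5],
    [0,0,-5],
    [0,0,-5],
    [0,0,-5],
    [0,0,-5],
    [0,0,-5],
    [0,0,-5],
    [0,0,-5],
    [0,0,-5],
  ],
  yaw=[-8,-16,-24,-32,-40,-48,-56,-64,-72,-80,-88,-96],
)

```text
clock: 10.45
eef_pos: [0.4716, -0.2017, 0.1643]
eef_rot: [[0.956, 0.292, -0.027], [0.293, -0.956, 0.007], [-0.023, -0.014, -1.0]]
contact_force: [0.3, -0.6, 0.5]
gripper_width: 0.0262
```

Emit:
step_arm(
  translation=[
    [0,0,0],
    [0,0,0],
    [0,0,0],
    [0,0,0],
    [0,0,0],
    [0,0,0],
    [0,0,0],
    [0,0,0],
    [0,0,0],
    [0,0,0],
  ],
  yaw=[-8,-16,-24,-32,-40,-48,-56,-64,-69,-69],
)

```text
clock: 11.45
eef_pos: [0.4714, -0.2014, 0.1638]
eef_rot: [[0.067, 0.997, -0.027], [0.998, -0.067, 0.007], [0.005, -0.028, -1.0]]
contact_force: [-0.5, 0.2, 0.2]
gripper_width: 0.0258
```

```bash
python3 - <<'E'
from workcell import *
from h import *
p=np.load("p.npy");s=get_state();R=s["eef_rot"];e=s["eef_pos"];print(s["qpos"].round(),e,R.round(3),np.degrees(np.arctan2(R[1,0],R[0,0])-p[2]))
x=np.array([.4755,-.1658,-1.6455]);fin=np.r_[x[:2]+.034*np.array([np.cos(x[2]),np.sin(x[2])]),.092]
print(R.T@(fin-e)*1e3, "desired box yaw 97.2")
E
```

```text
[ 17.  10.   1. 105.  -0.  67.  14.] [ 0.47140448 -0.2014294   0.16376761] [[ 0.067  0.997 -0.027]
 [ 0.998 -0.067  0.007]
 [ 0.005 -0.028 -1.   ]] 97.61952888065026
[ 1.4430469   3.422537   71.70908859] desired box yaw 97.2
```

Emit:
step_arm(
  translation=[
    [1.4,3.4,25],
    [1.4,3.4,50],
    [1.4,3.4,66],
    [1.4,3.4,71],
    [1.4,3.4,71],
    [1.4,3.4,71],
  ],
  yaw=[0,0,0,0,0,0],
)

```text
clock: 12.05
eef_pos: [0.4735, -0.1999, 0.0935]
eef_rot: [[0.068, 0.997, -0.026], [0.998, -0.068, 0.007], [0.005, -0.027, -1.0]]
contact_force: [0.3, -0.9, 0.3]
gripper_width: 0.0262
```

Emit:
step_arm(
  translation=[
    [0,0,0],
    [0,0,0],
    [0,0,0],
    [0,0,0],
  ],
  yaw=[0,0,0,0],
  grip=-1,
  grip_force=6,
)

```text
clock: 12.45
eef_pos: [0.4734, -0.2001, 0.0939]
eef_rot: [[0.068, 0.997, -0.026], [0.998, -0.068, 0.007], [0.005, -0.026, -1.0]]
contact_force: [-1.4, -0.4, 3.3]
gripper_width: 0.0084
```

```bash
sed 's/yaw=np.arctan2.*;print/yaw=np.arctan2(R[1,0],R[0,0])-np.pi;print/' arc.py > arc2.py; python3 arc2.py -1 .4755 -.1658
```

```text
tool box yaw -82.42527886014331 w 0.008409154717749657 [-1.37051793 -0.37776486  3.30265165]
rel pivot in tool [-34.32459568   0.27441719  -0.17444968] radius 34.32613590431937
[0.6 3.8] -6.9
[1.3 7.8] -13.7
[ 2.5 11.7] -20.6
[ 4.2 15.4] -27.5
[ 6.3 18.9] -34.3
[ 8.7 22.1] -41.2
[11.6 25. ] -48.1
[14.8 27.5] -55.0
[18.3 29.7] -61.8
[22.  31.4] -68.7
[25.8 32.6] -75.6
[29.8 33.4] -82.4
```

Emit:
step_arm(
  translation=[
    [0.6,3.8,0],
    [1.3,7.8,0],
    [2.5,11.7,0],
    [4.2,15.4,0],
    [6.3,18.9,-0.3],
    [8.7,22.1,-0.5],
    [11.6,25,-0.5],
    [14.8,27.5,-0.7],
    [18.3,29.7,-0.8],
    [22,31.4,-0.8],
    [25.8,32.6,-0.8],
    [29.8,33.4,-0.8],
  ],
  yaw=[-6.9,-13.7,-20.6,-27.5,-34.3,-41.2,-48.1,-55,-61.8,-68.7,-75.6,-82.4],
)

```text
clock: 13.65
eef_pos: [0.5079, -0.173, 0.0938]
eef_rot: [[-0.98, 0.195, -0.028], [0.195, 0.981, 0.006], [0.029, 0.001, -1.0]]
contact_force: [-4.8, -1.4, 3.2]
gripper_width: 0.008
```

Emit:
step_arm(
  translation=[
    [0,0,0],
    [0,0,0],
  ],
  yaw=[0,0],
)

```text
clock: 13.85
eef_pos: [0.5078, -0.173, 0.0939]
eef_rot: [[-0.98, 0.198, -0.028], [0.198, 0.98, 0.006], [0.029, 0.001, -1.0]]
contact_force: [-2.1, 0.2, 2.4]
gripper_width: 0.0081
```

```bash
python3 arc2.py -1 .4755 -.1658|head -2
```

```text
tool box yaw 0.03263332397119874 w 0.008143606838639066 [-2.08241004  0.19034614  2.426451  ]
rel pivot in tool [-33.10640775  -0.67922122  -0.95182911] radius 33.12705170141323
```

Open, rise and withdraw towards the robot, high above the box, so that the top view is clear. I then check.

Emit:
step_arm(
  translation=[
    [0,0,0],
    [0,0,0],
    [0,0,-25],
    [0,0,-60],
    [0,0,-100],
    [0,0,-130],
    [0,-40,-140],
    [0,-80,-140],
    [0,-130,-140],
    [0,-180,-140],
    [0,-220,-140],
    [0,-220,-140],
  ],
  yaw=[0,0,0,0,0,0,0,0,0,0,0,0],
  grip=-0.4,
)

```text
clock: 15.05
eef_pos: [0.4647, -0.3961, 0.233]
eef_rot: [[-0.978, 0.208, -0.03], [0.208, 0.978, 0.004], [0.03, -0.002, -1.0]]
contact_force: [0.3, 0.3, 0.3]
gripper_width: 0.0259
```

```bash
python3 - <<'E'
from workcell import *
import cv2,pickle,numpy as np
print(get_state()["qpos"].round(),get_state()["eef_pos"])
f=lambda i,k:cv2.convertScaleAbs(cv2.resize(i,None,fx=k,fy=k,interpolation=cv2.INTER_CUBIC),alpha=1.6,beta=15)
t=camera("top");pickle.dump(t,open("top3.pkl","wb"));s=camera("scene");pickle.dump(s,open("scene3.pkl","wb"))
a=f(t["frame"][110:250,285:430],3);b=f(s["frame"][140:280,215:350],3)
cv2.imwrite("pics/end.png",np.hstack([a,b]))
E
```

```text
[ 37.  19.  -2.  86.   1.  77. 113.] [ 0.46467019 -0.396063    0.23304171]
```

View pics/end.png

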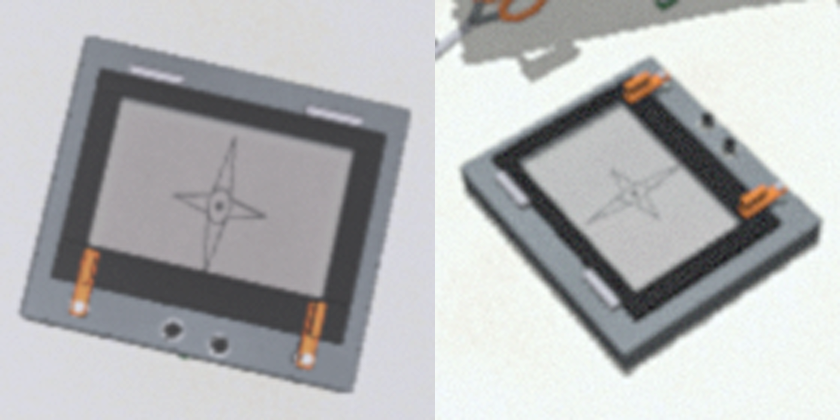

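The end picture shows the frame shut, both buttons across the front rail (pivots at (78,307) and (306,358), tips at (92,252) and (320,302)), and both caps standing. Now a numeric check of the angles.

```bash
python3 - <<'E'
from h import *
import cv2
from scipy.optimize import minimize
p=np.load("p.npy");T=pickle.load(open("top3.pkl","rb"));S=pickle.load(open("scene3.pkl","rb"))
# box yaw from the dark frame's outline in top view
g=cv2.cvtColor(T["frame"],cv2.COLOR_BGR2GRAY)
box=lambda x0,x1,y,z0,z1:[(x,yy,z) for x in(x0,x1) for yy in(-y,y) for z in(z0,z1)]
for n,y in(("L",.1),("R",-.1)):
  pv=b2w(p,[-.11,y,.0665])[0]
  for nm,W in(("top",T),("scene",S)):
    m=cv2.inRange(cv2.cvtColor(W["frame"],cv2.COLOR_BGR2HSV),(5,120,50),(22,255,255))
    u=proj(W,pv)[0].astype(int);k=np.zeros_like(m);k[u[1]-28:u[1]+28,u[0]-28:u[0]+28]=1;m*=k
    def f(q):
        im=np.zeros(m.shape,np.uint8)
        for b in(box(-.008,.05,.007,.0585,.0665),box(.019,.049,.004,.0665,.0845)):
            v=proj(W,b2w(q,np.array(b)));cv2.fillConvexPoly(im,cv2.convexHull((v*16).astype(np.int32)),255,cv2.LINE_AA,4)
        return ((cv2.GaussianBlur(im,(0,0),1.5).astype(float)-cv2.GaussianBlur(m,(0,0),1.5))**2).sum()/1e5
    a=p[2]
    r=minimize(f,[*pv[:2],a],method="Nelder-Mead",options=dict(initial_simplex=[[pv[0],pv[1],a],[pv[0]+.004,pv[1],a],[pv[0],pv[1]+.004,a],[pv[0],pv[1],a+.15]]))
    print(n,nm,np.degrees(r.x[2]-p[2]).round(1),(r.x[:2]-pv[:2])*1e3)
# frame's angle and box yaw: clicked end picture corners
tz=lambda a:np.array(a)/3+[285,110]-.4;sz=lambda a:(np.array(a)-[435,0])/3+[215,140]-.4
uT=tz([(88,37),(411,108),(352,393),(21,315)]);B=[(.13,.15,.045),(.13,-.15,.045),(-.13,-.15,.045),(-.13,.15,.045)]
q=least_squares(lambda q:(proj(T,b2w(q,B))-uT).ravel(),p[:3]).x;print("box",q,np.degrees(q[2]))
sc=sz([(780,218)]);
q=least_squares(lambda t:(proj(S,b2w(p,fr(t[0],.19,.13,.012)))-sc).ravel(),[0]).x;print("theta",q)
E
```

```text
L top -1.0 [ 7.80200553 -1.09628144]
L scene 10.0 [ 5.59018696 -4.31597794]
R top -2.3 [4.477168   0.01696017]
R scene 12.4 [ 4.65553885 -5.12513627]
box [ 0.60233873 -0.09166052 -0.20180286] -11.562451942119655
theta [0.01025483]
```

The scene-view fit disagrees, with its pivots also off by 5 mm. I'll take a closer wrist view from above to settle it.

Emit:
step_arm(
  translation=[
    [-21,45,0],
    [-21,90,0],
    [-21,135,0],
    [-21,180,0],
    [-21,225,0],
    [-21,270,0],
    [-21,310,0],
    [-21,326,0],
    [-21,326,0],
    [-21,326,0],
  ],
  yaw=[0,0,0,0,0,0,0,0,0,0],
)

```text
clock: 16.15
eef_pos: [0.5537, -0.0754, 0.233]
eef_rot: [[-0.979, 0.201, -0.028], [0.201, 0.98, 0.006], [0.029, 0.001, -1.0]]
contact_force: [-0.2, -0.5, -0.5]
gripper_width: 0.0257
```

```bash
python3 - <<'E'
from workcell import *
from h import *
import cv2
p=np.load("p.npy")
W=camera("wrist");pickle.dump(W,open("wrist4.pkl","wb"))
im=cv2.convertScaleAbs(W["frame"],alpha=1.5,beta=10)
box=lambda x0,x1,y,z0,z1:[(x,yy,z) for x in(x0,x1) for yy in(-y,y) for z in(z0,z1)]
for y in(.1,-.1):
  pv=b2w(p,[-.11,y,.0665])[0];print(proj(W,pv))
  u=proj(W,b2w([*pv[:2],p[2]],[(0,0,.0665),(.019,0,.0845),(.049,0,.0845)]));print(u)
  cv2.polylines(im,[(u*16).astype(np.int32)],False,(255,0,0),1,cv2.LINE_AA,4)
cv2.imwrite("pics/w4.png",cv2.resize(im[100:320],None,fx=1.25,fy=1.25,interpolation=cv2.INTER_CUBIC))
E
```

```text
[[427.09099843 124.89914338]]
[[427.09099843 124.89914338]
 [432.02238205 148.91053452]
 [429.41838714 184.42378866]]
[[196.32300726 125.57845629]]
[[196.32300726 125.57845629]
 [190.89431282 149.63622824]
 [194.08486592 185.15495202]]
```

View pics/w4.png

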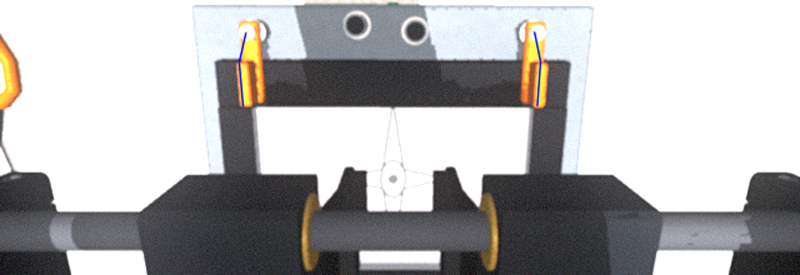

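The wrist picture shows the blue lines predicted for angle 0 lying along both fin tops, near (242,85) and (541,85). The bars are square to the rail, and both caps stand at (356,25) and (415,30). The gripper is clear of everything, so I hand in.

```bash
python3 -c "
from workcell import *
print(get_state()['clock'],get_state()['joint_velocities'].round(1));print(sign_off())"
```

```text
16.2 [ 0.9  0.2  0.5 -0.  -0.1 -0.1  0. ]
the job is handed in; nothing more can be done
None
```

I pressed the hold-down frame fully shut first, then gripped each orange fin and turned each button along its arc until it points across the front rail. The job was handed in at 16.2 s with the gripper clear of everything.

**Last checks**
- **Frame:** the press ended on a firm stop at 57.8 mm (57.5 mm expected). The camera put its opening angle at about 0.01 rad, which is shut.
- **Buttons:** the gripper's heading at release was within about 0.1° of square for both. The top camera fit gave -1.0° (left) and -2.3° (right). The predicted lines for angle 0 lay along both fins in the wrist picture.
- **Ink caps:** both still stand on the ledge in the last pictures. I did not measure the other objects again, but nothing on the table was touched.

**What disagreed:** an automatic fit in the low-resolution scene view gave +10° and +12°. Its pivots were also 7 mm off, so I set it aside in favour of the closer wrist picture.

**Near miss:** the last joint came to about -149° (limit -149.18°) on the first approach to the right button. I turned back and gripped that fin from the opposite heading.

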